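# Lock a support post into the bench socket and pull-test it

### The arm

A 6-joint arm with a two-finger parallel gripper is mounted at the origin on the work surface. World frame = base frame: x ahead of the robot, y to its left, z up, the work surface at z = 0. Lengths are in mm, angles in rad, forces in N, time in s.
With the tool pointing down it reaches from about 300 to 750 mm from the base axis. Payload 8.5 kg.
Tool frame: the origin (TCP) lies on the centre line of the jaws, within the pads' length; the fingertips stand 14 mm ahead of it and the grasp point (between the pads) lies 5 mm behind it; x points along the fingers, y is the direction in which the jaws open and shut, and the axes are right-handed (so a half turn about x gives the same grasp; the last joint's range is limited). The gripper opens to 85 mm and grips with 20 to 120 N. Pads are 22 mm wide; open, the fingers measure 114 mm over their backs; the gripper's body (76 mm by 85 mm) begins 54 mm behind the grasp point. The pads swing forward as they close: fully open they stand 13 mm farther back than shut.
Start: joints at [-1.536, 0.381, 1.297, -0, 1.464, -0.215], TCP at [135.961, -532.912, 245.322] pointing down, gripper open.
Joint ranges: [-3.11, 3.11], [-0.89, 2.33], [0.22, 2.48], [-1.42, 4.56], [0.17, 2.85], [-2.88, 2.88]. Speed limits (rad/s): [2.39, 2.39, 3.14, 3.14, 3.14, 3.14].

### API

Orientations are given as a 3x3 rotation matrix whose columns are the frame's x, y, z axes.
In Python, from workcell import arm, vision, sign_off gives the robot as it stands.
- The arm moves only by the tool arm_command, never from a script. Its argument "series" is a list of rows, each a list of 5 numbers: the gripper command: -1 is shut, 1 is fully open, values between are in proportion, then the shift along the tool's x, y, z each as a share of 25 cm, from -1 to 1, then the turn about the tool's x as a share of 10 degrees, from -1 to 1. In form: [[fingers, tx, ty, tz, roll], ...]. A call has 1 to 10 rows; each row shifts and turns the commanded pose from where the row before left it, along the tool's axes as they then stand; what a row does not reach is not made up. A row lasts 1/8 s, in which the tool goes at most 62.5 mm and 10.7 degrees, less where a joint would pass 70% of its speed; a pose out of reach is approached as far as the arm can. A call with a number of a shift or a turn outside -1 to 1 is refused whole. A call with a gripper value outside its range is refused whole. The fingers move at their own pace and stop on an object; the grip force is fixed at half the most. Time passes only in rows, so rows that do not move let the fingers close. It gives the time, the measured TCP pose, the force and the opening at its end, in the units of the state.
- arm.observe(): the state, without advancing time (a new reading comes with each control period).
- vision.get_image(name): name is "scene" or "top"; returns the picture (420x560x3 uint8, blue, green, red); there is no depth.
- vision.get_calibration(name): a dict with "vertical_fov" (degrees; the focal length in pixels is half the picture's height over the tangent of half this angle, whatever the lens; pixels are square), "cx", "cy" (the principal point, pixels), "k1" (the pictures are not rectified: a ray, as slopes to the right and down, at radius r is drawn at 1 + k1 r^2 times it, then the intrinsics apply), "R" (3x3) and "t" (3): a world point X has camera coordinates R X + t. Camera axes: x right, y down, z forward; pixel columns grow to the right and rows downward; lengths in mm; the calibration is good to about 2 mm. A picture is of the moment at which its call begins. get_calibration takes no time and is no camera call.
- sign_off(): hands the job in, once; it reports no verdict.
Trained networks look in the newest picture that a camera, given by its name, has taken for a name from the list of things; names that differ only in an ending like _2 or _b are one class to them, and where a whole thing is asked for, a point or a joint stands for the part that bears it (a point fixed in the world has none). Each returns a list of dicts, best first, with "conf" (0 to 1); they miss things now and then, are a little off and sometimes report something else, mostly with a low value. They report only what shows in the picture. A call takes as long as a camera call. They do not tell look-alikes from the thing itself.
- vision.look_for(camera, target): "point" ([row, column] in pixels, amid what is visible of it).
- vision.cut_out(camera, target): "pixels" (420x560 bool, what is visible of it) and "point" ([row, column] in pixels, amid what is visible of it).
- vision.spot_point(camera, target): "point" ([row, column] in pixels: a listed point, or the origin of a listed thing).
The state is a dict: "time_s": time; "joint_positions": joint angles; "dq": joint speeds; "joint_efforts": joint torques, N m; "tcp_pos": TCP position; "tcp_rot": TCP orientation; "wrist_force": force on the tool from outside, world axes, zero at the start; "moment": the same for the moment, N m; "gripper_width": opening from 0.0 (shut) to 1.0 (fully open).
Only numpy, scipy, OpenCV 4.12 (cv2) and the standard library are available. Lean on these libraries where they do the work, as an engineer would, in place of code of your own. Each camera call takes 0.05 s, during which the arm holds its last target.

### The job

Take the support post with the flat bar head from the wooden rack, lower it gently through the slot of the bench socket until its foot stands on the socket's floor, and turn it about a quarter turn, either way, so that it is locked. Then prove that the joint holds: pull straight up on the post with a steady force of about 14 N for one second, and never with more than 25 N. Finally set the post back down on the socket's floor, let go and leave it standing upright and still locked; leave the ball-headed post and the bottles, beaker, flask and brass weight where they are.

Things in the scene. Friction and masses are not known exactly. Their poses are not given: they have to be found in the camera images.
- post_head (a point): Centre of the flat bar head of the loose steel support post: 50 mm long along the post's y, 16 mm thick (x), 24 mm high, 118 mm above the underside of the foot. Axes: z up the post, y along the bar.
- post_foot (a point): Centre of the underside of the same post's foot; same axes.
- post: The same post, loose, 130 mm tall, 0.2 to 0.4 kg: a flat oblong foot 20 mm (x) by 44 mm (y) by 8 mm high, an 18 mm round shaft and the bar head on top; bar and foot both lie along y. Origin under the foot. Stands in a rack pocket at the start, foot 15 mm above the bench.
- rack: Wooden storage block, 80 mm (x) by 180 mm (y) by 40 mm high, fixed to the bench, origin under its centre. Two posts stand in its two pockets, 45 mm either side of the middle along y; each pocket is 25 mm deep, about 25 by 49 mm, long side along y.
- socket: Square aluminium socket, 78 by 78 mm, fixed to the bench, origin under its centre. Its top plate, 32 to 38 mm high, has a through slot 48 mm long (y) by 23 mm wide (x), with a sloping lead-in rim up to 44 mm. Inside, a 56 by 56 mm chamber, floor at 5 mm, where the foot can turn either way (no stop).
- socket_mouth (a point): Centre of the slot at rim height, 44 mm above the bench; y along the slot. Hidden under the plate beside the slot are sprung keeper strips (about 9 N per mm, bottoming after 4 mm): a foot turned across the slot and pulled up lifts freely 4 to 12 mm (different each time, not visible), then meets the strips, which resist the pull.
- spare_head (a point): Centre of the 30 mm ball head of the other steel post in the rack (same foot and shaft, 130 mm tall); not to be used.
- spare: The ball-headed post as a whole; origin under its foot.
- vial: Bystander: small brown bottle with black cap, 28 mm wide, 60 mm tall; origin under its centre, on the bench.
- bottle_a: Bystander: white reagent bottle, 40 mm wide, 75 mm tall; origin under its centre, on the bench.
- bottle_b: Bystander: clear reagent bottle, 40 mm wide, 75 mm tall; origin under its centre, on the bench.
- bottle_c: Bystander: blue reagent bottle, 40 mm wide, 75 mm tall; origin under its centre, on the bench.
- beaker: Bystander: glass beaker, 80 mm wide, 100 mm tall; origin under its centre, on the bench.
- flask: Bystander: stoppered conical flask, 74 mm wide at the foot, 140 mm tall; origin under its centre, on the bench.
- weight: Bystander: brass cylinder weight, 40 mm wide, 35 mm tall; origin under its centre, on the bench.
Not all that is in view belongs to the job. What is shaped like the post but green is not meant. Of the things shaped like the socket, the aluminium one is meant.

How it is judged:
By the outcome, as a careful person would: the job done as asked, in the order asked, and still so for the second after the job is handed in, with the robot touching nothing.
It also fails if it takes over 70 s, if anything falls off the work surface, if the arm or the gripper's body presses on something with over 40 N, if the wrist force passes 120 N, or if a joint passes its speed limit or range.

## Working session

There is one attempt and no reset: what is moved stays moved. The work goes in short steps, Python scripts to look and compute and a tool call to move; the robot and the scene stay as the last step left them, time stands still between calls to the robot, and variables do not carry over. Pictures are saved under pics/ and viewed, and the job is handed in when it is done.

Besides the shell and the picture viewer there is one more tool, called after "Call:" as name(argument=value, ...) on one line, values as JSON. arm_command: Moves the arm, as the interface text tells. Its arguments: {"type":"object","properties":{"series":{"type":"array"}},"required":["series"]}

```bash
mkdir -p pics; ls
python3 - <<'E'
from workcell import arm, vision
import cv2
for n in ("scene","top"):
    im=vision.get_image(n); cv2.imwrite(f"pics/{n}0.png",im)
    c=vision.get_calibration(n); print(n,c)
    for t in ("post_head","post_foot","socket_mouth","spare_head","rack","socket"):
        print(t,[(round(d['conf'],2),[round(float(v),1) for v in d['point']]) for d in vision.spot_point(n,t)][:5])
s=arm.observe(); print(s)
E
```

```text
pics
scene {'vertical_fov': 42.49144676465988, 'cx': 279.7822228483573, 'cy': 210.23837972833397, 'k1': 0.036562877835955576, 'R': array([[-0.47150682,  0.88172576, -0.01552437],
       [ 0.53027577,  0.26941359, -0.80388054],
       [-0.7046197 , -0.38726735, -0.59458815]]), 't': array([ 250.62637784, -199.64974995, 1801.2317493 ])}
post_head [(0.9, [199.9, 396.4]), (0.79, [229.6, 392.9])]
post_foot [(0.98, [235.7, 391.8]), (0.79, [267.6, 386.2]), (0.63, [217.4, 352.9]), (0.62, [300.4, 260.6])]
socket_mouth [(0.73, [207.7, 158.6]), (0.71, [207.3, 213.2])]
spare_head [(0.57, [221.8, 352.8])]
rack [(0.59, [266.6, 363.5])]
socket [(0.93, [222.4, 216.1]), (0.93, [224.5, 161.3]), (0.65, [258.7, 349.9]), (0.36, [263.5, 259.7])]
top {'vertical_fov': 48.72318367316929, 'cx': 273.9131905903562, 'cy': 209.32951258036132, 'k1': -0.10663753644551162, 'R': array([[-0.01974277, -0.99966627, -0.01666057],
       [-0.98184198,  0.02252995, -0.18835798],
       [ 0.18867048,  0.01263934, -0.98195911]]), 't': array([  33.73065058,  550.43572172, 1199.56198596])}
post_head [(0.77, [271.8, 178.0]), (0.
[... 391 characters left out ...]
3e-05,
        1.46363101e+00, -2.15315085e-01]), 'dq': array([-0.00050026, -0.00133719, -0.00200862, -0.00047144,  0.00036487,
       -0.00020487]), 'joint_efforts': array([ 1.07576128e-03, -4.48243117e+01, -2.31440306e+01, -1.16549490e-04,
        4.70772047e-04, -2.82919757e-06]), 'tcp_pos': array([ 135.96813285, -532.91092613,  245.34989955]), 'tcp_rot': array([[ 3.63134019e-05,  2.47215291e-01, -9.68960576e-01],
       [-2.16912410e-05, -9.68960577e-01, -2.47215292e-01],
       [-9.99999999e-01,  2.99951856e-05, -2.98238484e-05]]), 'wrist_force': array([-0.19698416,  0.0511044 , -0.70719416]), 'moment': array([ 0.01826835, -0.01249837, -0.03997443]), 'gripper_width': 1.0025742908312294}
```

View pics/scene0.png

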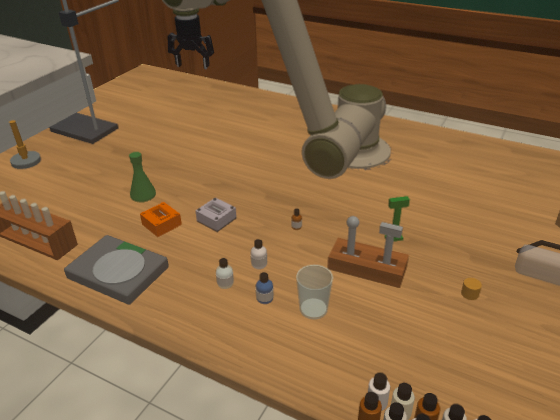

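View pics/top0.png

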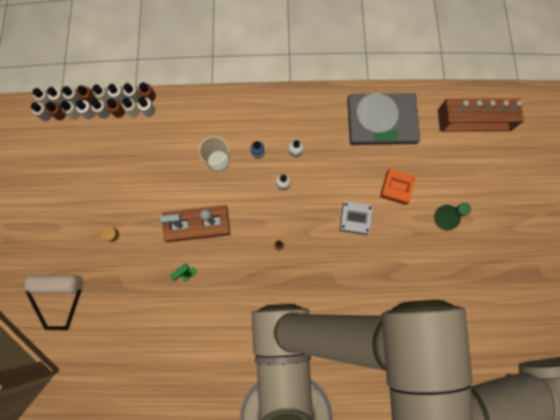

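Run:
```python
import cv2
a=cv2.imread("pics/top0.png");b=cv2.imread("pics/scene0.png")
cv2.imwrite("pics/topA.png",cv2.resize(a[170:300,90:290],None,fx=4,fy=4,interpolation=cv2.INTER_CUBIC))
cv2.imwrite("pics/topB.png",cv2.resize(a[150:280,290:470],None,fx=4,fy=4,interpolation=cv2.INTER_CUBIC))
cv2.imwrite("pics/sceneA.png",cv2.resize(b[170:300,250:450],None,fx=4,fy=4,interpolation=cv2.INTER_CUBIC))
cv2.imwrite("pics/sceneB.png",cv2.resize(b[160:290,110:290],None,fx=4,fy=4,interpolation=cv2.INTER_CUBIC))
```

```text
(no output)
```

View pics/topA.png

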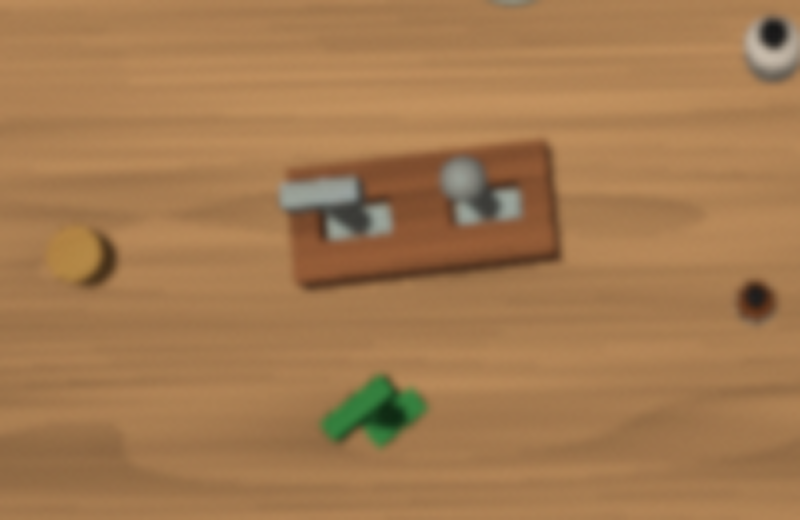

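View pics/topB.png

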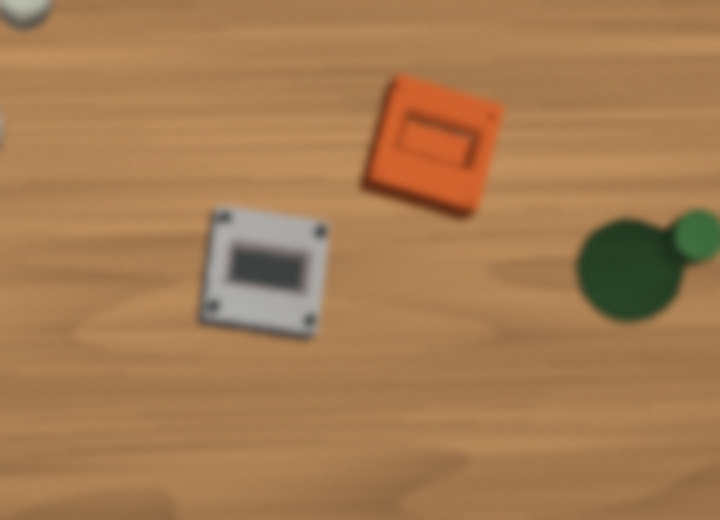

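View pics/sceneA.png

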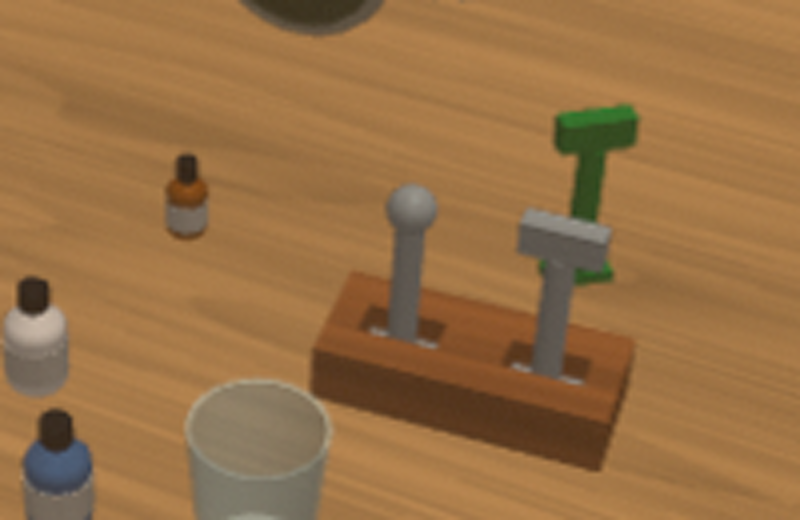

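View pics/sceneB.png

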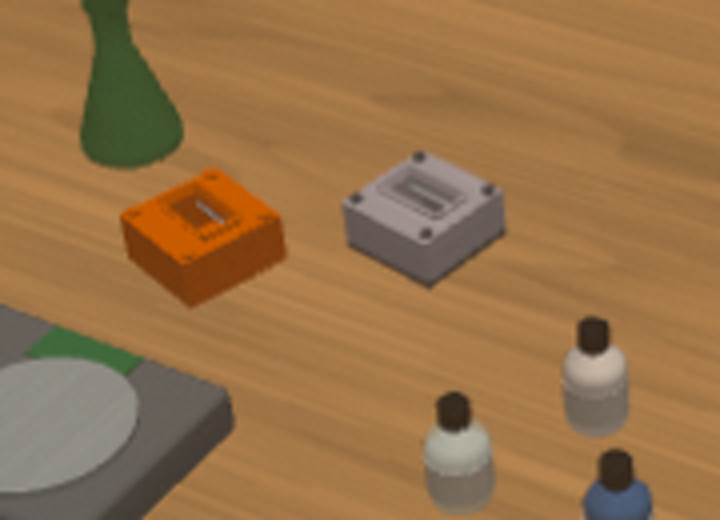

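The bar-headed candidates are the grey post in the rack (top 217,171; scene 229,390) and a green look-alike (top 272,180; scene 200,397). The grey steel one in the rack is meant. For the socket there is a grey aluminium one (top 218,356; scene 213,216) and an orange one (top 186,400; scene 219,161), and the aluminium one is meant. The crops confirm both choices.

Next I'll fit the socket and post silhouettes.

```bash
cat > h.py <<'E'
import numpy as np, cv2
from scipy.optimize import minimize, least_squares
from workcell import arm, vision
C={n:vision.get_calibration(n) for n in ("scene","top")}
def proj(n,X):
    c=C[n];X=np.atleast_2d(X);p=X@c['R'].T+c['t'];s=p[:,:2]/p[:,2:]
    s=s*(1+c['k1']*(s**2).sum(1,keepdims=True));f=210/np.tan(np.radians(c['vertical_fov']/2))
    return s*f+[c['cx'],c['cy']]      # (col,row)
def ray(n,uv):
    c=C[n];f=210/np.tan(np.radians(c['vertical_fov']/2));d=(np.array(uv,float)-[c['cx'],c['cy']])/f
    s=d.copy()
    for _ in range(20): s=d/(1+c['k1']*(s@s))
    v=c['R'].T@np.r_[s,1];return -c['R'].T@c['t'],v
def onplane(n,uv,z):
    o,v=ray(n,uv);return o+v*(z-o[2])/v[2]
def box(x,y,yaw,lx,ly,z0,z1):
    c,s=np.cos(yaw),np.sin(yaw)
    return np.array([[x+a*c-b*s,y+a*s+b*c,z] for a in(-lx/2,lx/2) for b in(-ly/2,ly/2) for z in(z0,z1)])
def cover(n,parts,roi,ss=8,off=(0,0)):
    r0,r1,c0,c1=roi;m=np.zeros(((r1-r0)*ss,(c1-c0)*ss),np.uint8)
    for P in parts:
        p=proj(n,P)+off;q=(p-[c0,r0]+0.5)*ss-0.5
        h=cv2.convexHull(q.astype(np.float32))
        cv2.fillConvexPoly(m,np.round(h*16).astype(np.int32),255,lineType=cv2.LINE_8,shift=4)
    m=cv2.resize(m,(c1-c0,r1-r0),interpolation=cv2.INTER_AREA)/255.
    return cv2.GaussianBlur(m,(0,0),0.6)
def soft(im,roi,lo,hi):  # low saturation -> 1
    r0,r1,c0,c1=roi;b=im[r0:r1,c0:c1].astype(float)
    s=(b[...,2]-b[...,0])/(b.max(2)+1)
    return np.clip((hi-s)/(hi-lo),0,1)
E
python3 - <<'E'
from h import *
im={n:cv2.imread(f"pics/{n}0.png") for n in C}
def S(n,roi): 
    r0,r1,c0,c1=roi;b=im[n][r0:r1,c0:c1].astype(float);return ((b[...,2]-b[...,0])/(b.max(2)+1))
roi={'top':(195,242,332,380),'scene':(190,238,188,245)}
for n in C: 
    s=S(n,roi[n]);print(n,np.percentile(s,[2,10,25,50,75,90]).round(2), s[s.shape[0]//2].round(2)[::3])
M={n:soft(im[n],roi[n],0.1,0.5) for n in C}
def cost(p,cams,ret=False):
    e=0
    for n in cams: e+=((cover(n,[box(p[0],p[1],p[2],78,78,0,38)],roi[n])-M[n])**2).sum()
    return e
for cams in (['top'],['scene'],['top','scene']):
    p0=np.r_[onplane('top',(356,218),38)[:2],0.1]
    best=None
    for a in (-0.2,0.,0.2):
        r=minimize(cost,[p0[0],p0[1],a],args=(cams,),method='Nelder-Mead',options=dict(initial_simplex=[[p0[0],p0[1],a],[p0[0]+8,p0[1],a],[p0[0],p0[1]+8,a],[p0[0],p0[1],a+.15]]))
        if best is None or r.fun<best.fun: best=r
    print(cams,best.x.round(3),round(best.fun,2))
for n,c in (('top',(354.1,216.0)),('scene',(213.2,207.3))): print(n,onplane(n,c,44))
for n,c in (('top',(202.7,213.4)),('scene',(352.8,221.8))): print('ball',n,onplane(n,c,130))
for n,c in (('top',(171,217.2)),('scene',(392.9,229.6))): print('bar',n,onplane(n,c,133))
for n,c in (('top',(178,271.8)),('scene',(396.4,199.9))): print('green',n,onplane(n,c,118))
E
```

```text
scene [0.11 0.12 0.16 0.56 0.56 0.57] [0.56 0.57 0.57 0.17 0.17 0.12 0.11 0.11 0.1  0.11 0.14 0.11 0.11 0.14
 0.15 0.15 0.48 0.56 0.56]
top [-0.03  0.02  0.05  0.5   0.51  0.51] [ 0.51  0.51  0.51  0.18  0.03  0.06 -0.03 -0.03 -0.03 -0.03 -0.03  0.07
  0.05  0.31  0.51  0.51]
['top'] [ 5.29230e+02 -2.02897e+02 -1.71000e-01] 3.26
['scene'] [ 5.26248e+02 -2.03510e+02 -1.85000e-01] 24.99
['top', 'scene'] [ 5.28051e+02 -2.03162e+02 -1.78000e-01] 37.54
top [ 529.2738718  -194.99607827   44.        ]
scene [ 532.429583   -205.47619557   44.        ]
ball top [529.78531305 201.96641491 130.        ]
ball scene [526.00015642 195.09341189 130.        ]
bar top [521.2370605  282.53749176 133.        ]
bar scene [515.27752676 289.34695915 133.        ]
green top [383.94641455 265.65880838 118.        ]
green scene [377.22244738 253.71847574 118.        ]
```

```bash
cat >> h.py <<'E'
def fit(cost,p0,d,cams):
    sx=[list(p0)]+[[p0[j]+(d[j] if j==i else 0) for j in range(len(p0))] for i in range(len(p0))]
    return minimize(cost,p0,args=(cams,),method='Nelder-Mead',options=dict(initial_simplex=sx,maxiter=800))
def shaft(x,y,z0,z1,r=9,top=None):
    a=np.arange(0,2*np.pi,.3);return np.array([[x+r*np.cos(t),y+r*np.sin(t),z] for t in a for z in(z0,z1)])
E
python3 - <<'E'
from h import *
im={n:cv2.imread(f"pics/{n}0.png") for n in C}
roi={'top':(195,242,332,380),'scene':(190,238,188,245)}
M={n:soft(im[n],roi[n],*((0.04,0.5) if n=='top' else (.14,.56))) for n in C}
def cost(p,cams):
    return sum(((cover(n,[box(p[0],p[1],p[2],78,78,0,38),box(p[0],p[1],p[2],30,56,0,44)],roi[n])-M[n])**2).sum() for n in cams)
for cams in (['top'],['scene'],['top','scene']):
    r=fit(cost,[528,-203,-.17],[6,6,.1],cams);print('socket',cams,r.x.round(3),round(r.fun,2))
roi={'top':(207,229,155,184),'scene':(218,252,375,408)}
def hue(n):
    r0,r1,c0,c1=roi[n];b=im[n][r0:r1,c0:c1].astype(float);return (b[...,2]-b[...,0])/(b.max(2)+1)
for n in C: print(n);print((hue(n)*100).astype(int)[::2,::2])
E
```

```text
socket ['top'] [ 5.29280e+02 -2.02901e+02 -1.70000e-01] 7.82
socket ['scene'] [ 5.26509e+02 -2.03771e+02 -1.91000e-01] 6.95
socket ['top', 'scene'] [ 5.28146e+02 -2.02980e+02 -1.68000e-01] 23.59
scene
[[56 56 56 57 55 56 56 55 57 52 28 28 32 56 56 56 55]
 [56 56 56 57 55 56 56 56 56 37 27 28 34 56 56 56 56]
 [56 55 56 37 27 39 50 57 56 30 27 24 52 55 57 57 56]
 [56 56 56 12  9  9  9  8 23 13 15 23 55 56 56 56 55]
 [57 55 50 12 10 10  9  9  8  9  9  9 14 35 55 57 55]
 [56 55 45 15 15 15 18 15 10 10  9  9  8  9 55 55 56]
 [55 55 40 15 15 15 15 15 16 15 16 14 11 11 56 55 55]
 [57 56 37 15 15 14 16 16 14 14 15 15 14 23 56 56 57]
 [56 56 56 55 46 22 15 14 14 15 14 15 14 35 55 57 56]
 [56 55 56 56 56 21 17 13 16 15 16 15 14  9 55 56 56]
 [56 56 56 56 55 40 16 15 14 14 18 15 18 18 54 56 57]
 [57 55 56 56 56 46 16 15 15 19 31 48 51 49 54 56 56]
 [55 55 57 57 55 39 16 15 14 46 55 56 55 57 56 55 56]
 [57 57 56 56 57 36 14 14 14 50 55 56 55 54 56 56 56]
 [60 57 57 56 56 24 16 15 13 53 56 56 56 56 55 56 57]
 [69 69 68 67 60 15 14 15 15 56 57 55 56 56 56 56 56]
 [67 68 70 68 63 17 15 15 24 59 57 57 56 57 56 55 56]]
top
[[50 50 50 50 50 50 51 51 51 51 50 50 50 51 50]
 [50 50 50 50 51 51 51 51 51 51 52 52 53 54 55]
 [50 51 51 52 53 54 55 56 57 58 58 60 60 61 62]
 [51 50 51 54 60 59 59 55 52 51 48 44 54 61 62]
 [51 50 45 33 28 24 22 16 10  9  8  6 20 58 63]
 [51 51 34  6  3  3  2  1  1  0  0 -1  5 53 62]
 [51 51 33  3  1  1  0  0 -1 -1 -1 -2  3 44 58]
 [51 51 40  9  3  5  6  4  1  2  4  4  7 17 15]
 [51 51 50 46 44 46 52 50 17  5  6  6  6  3  0]
 [51 51 51 52 60 63 62 62 20  2  3  7  6  4  0]
 [51 50 51 52 60 62 62 62 24  3  2  5 15 11  6]]
```

Run:
```python
from h import *
im={n:cv2.imread(f"pics/{n}0.png") for n in C}
roi={'top':(207,223,155,184),'scene':(214,250,375,408)}
M={};W={}
for n in C:
    M[n]=soft(im[n],roi[n],*((0.06,0.5) if n=='top' else (.16,.56)))
    r0,r1,c0,c1=roi[n];b=im[n][r0:r1,c0:c1].astype(float)
    g=((b[...,1]-b[...,2])>15).astype(np.uint8); W[n]=1-cv2.dilate(g,np.ones((3,3)))
W['top'][14:,:]=0
W['top'][13:,23:]=0
W['scene'][:12,16:26]=0
def parts(p): return [box(*p,16,50,121,145),shaft(p[0],p[1],40,122)]
def cost(p,cams): return sum((W[n]*(cover(n,parts(p),roi[n])-M[n])**2).sum() for n in cams)
for cams in (['top'],['scene'],['top','scene']):
    r=fit(cost,[518,285,.1],[6,6,.1],cams);print('post',cams,r.x.round(3),round(r.fun,2))
    x=r.x
    for n in cams:
        v=im[n].copy();k=6;r0,r1,c0,c1=roi[n];v=cv2.resize(v[r0-20:r1+20,c0-20:c1+20],None,fx=k,fy=k,interpolation=cv2.INTER_CUBIC)
        for P in parts(x):
            h=cv2.convexHull(((proj(n,P)-[c0-20,r0-20]+.5)*k-.5).astype(np.float32)).astype(int);cv2.polylines(v,[h],True,(0,0,255),1)
        if len(cams)==2: cv2.imwrite(f"pics/fit_{n}.png",v)
# rack corners top view z=40
for X,Y in ((287,172),(545,141),(558,257),(302,287)): print('rack',onplane('top',((X+.5)/4-.5+90,(Y+.5)/4-.5+170),40).round(1))
```

```text
post ['top'] [5.17788e+02 2.85570e+02 7.30000e-02] 1.53
post ['scene'] [5.17785e+02 2.84595e+02 7.80000e-02] 4.14
post ['top', 'scene'] [5.17846e+02 2.84674e+02 6.40000e-02] 6.28
rack [551.3 332.1  40. ]
rack [568.9 153.5  40. ]
rack [488.6 144.8  40. ]
rack [471.5 319.8  40. ]
```

View pics/fit_top.png

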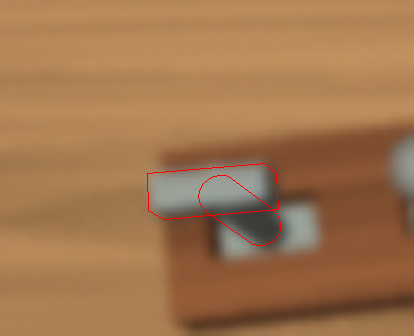

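View pics/fit_scene.png

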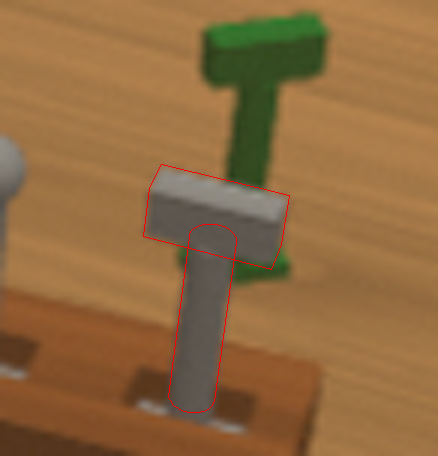

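Call:
arm_command(series=[[0, 0, 0, 0, -1], [0, 0, 0, 0, -1], [0, 0, 0, 0, -1], [0, 0, 0, 0, -1], [0, 0, 0, 0, -1], [0, 0, 0, 0, -1], [0, 0, 0, 0, -1], [0, 0, 0, 0, -1], [0, 0, 0, 0, 0], [0, 0, 0, 0, 0]])

```text
time_s: 1.95
tcp_pos: [135.9, -532.9, 245.3]
tcp_rot: [[-0.0, 0.997, 0.072], [-0.0, 0.072, -0.997], [-1.0, -0.0, 0.0]]
wrist_force: [0.2, -0.6, 0.2]
gripper_width: 0.501
```

```bash
cat >> h.py <<'E'
def go(x,y,z=None,yaw=None,s=None):
    s=s or arm.observe();R=s['tcp_rot'];p=s['tcp_pos'];d=np.array([x-p[0],y-p[1],(z if z is not None else p[2])-p[2]])
    a=np.arctan2(R[1,1],R[0,1])
    print('t',round(s['time_s'],2),'p',p.round(2),'yaw',round(a,4),'w',round(s['gripper_width'],3),'F',s['wrist_force'].round(2),'M',s['moment'].round(3))
    print('tool shift mm',(R.T@d).round(2),'share',(R.T@d/250).round(4),'roll shares',None if yaw is None else round(-np.degrees(yaw-a)/10,3),'j',s['joint_positions'].round(2))
E
python3 -c "
from h import *
go(518,285,245,.075); go(450,-300,245,.075)"
```

```text
t 1.95 p [ 135.95 -532.91  245.33] yaw 0.0719 w 0.501 F [ 0.22 -0.62  0.17] M [-0.028 -0.018  0.017]
tool shift mm [ 3.0000e-01  4.3984e+02 -7.8835e+02] share [ 1.2000e-03  1.7594e+00 -3.1534e+00] roll shares -0.018 j [-1.54  0.38  1.3  -0.    1.46 -1.61]
t 1.95 p [ 135.95 -532.91  245.33] yaw 0.0719 w 0.501 F [ 0.22 -0.62  0.17] M [-0.028 -0.018  0.017]
tool shift mm [ 3.2000e-01  3.2998e+02 -2.0974e+02] share [ 1.3000e-03  1.3199e+00 -8.3900e-01] roll shares -0.018 j [-1.54  0.38  1.3  -0.    1.46 -1.61]
```

Call:
arm_command(series=[[0, 0, 0.15, -0.15, 0], [0, 0, 0.15, -0.15, 0], [0, 0, 0.15, -0.15, 0], [0, 0, 0.15, -0.15, 0], [0, 0, 0.15, -0.15, 0], [0, 0, 0.15, -0.15, 0], [0, 0, 0.15, -0.15, 0], [0, 0, 0.15, -0.15, 0], [0, 0, 0.15, -0.15, 0], [0, 0, 0.15, -0.15, 0]])

```text
time_s: 3.2
tcp_pos: [482.7, -129.3, 245.5]
tcp_rot: [[0.0, 0.997, 0.073], [-0.0, 0.073, -0.997], [-1.0, 0.0, 0.0]]
wrist_force: [0.9, -0.1, 0.6]
gripper_width: 0.5
```

Call:
arm_command(series=[[0, 0, 0.026, -0.18, 0], [0, 0, 0.026, -0.18, 0], [0, 0, 0.026, -0.18, 0], [0, 0, 0.026, -0.18, 0], [0, 0, 0.026, -0.18, 0], [0, 0, 0.026, -0.18, 0], [0, 0, 0.026, -0.18, 0], [0, 0, 0.026, -0.18, 0], [0, 0, 0.052, -0.2, -0.018], [0, 0, 0, 0, 0]])

```text
time_s: 4.45
tcp_pos: [515.5, 285.7, 244.8]
tcp_rot: [[-0.0, 0.997, 0.08], [0.0, 0.08, -0.997], [-1.0, -0.0, -0.0]]
wrist_force: [-0.5, -0.0, -0.5]
gripper_width: 0.504
```

```bash
python3 -c "
from h import *
go(517.8,285,200,.075)
im=vision.get_image('top');cv2.imwrite('pics/t1.png',im)
im2=vision.get_image('scene');cv2.imwrite('pics/s1.png',im2)
cv2.imwrite('pics/c1.png',np.hstack([cv2.resize(im[150:290,90:290],None,fx=2,fy=2),cv2.resize(im2[150:290,300:500],None,fx=2,fy=2)]))"
```

```text
t 4.45 p [515.48 285.68 244.75] yaw 0.0797 w 0.504 F [-0.51 -0.02 -0.45] M [ 0.003 -0.001  0.013]
tool shift mm [44.75  2.27  0.88] share [0.179  0.0091 0.0035] roll shares 0.027 j [0.31 0.45 1.18 0.   1.51 0.23]
```

View pics/c1.png

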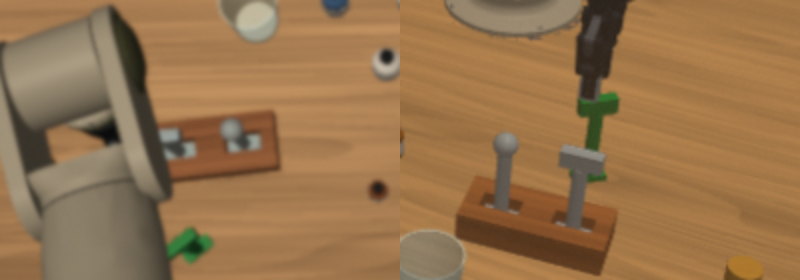

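Call:
arm_command(series=[[0, 0, 0.009, 0.0035, 0.027], [0, 0.08, 0, 0, 0], [0, 0.08, 0, 0, 0], [0, 0.08, 0, 0, 0], [0, 0, 0, 0, 0], [0, 0, 0, 0, 0]])

```text
time_s: 5.3
tcp_pos: [518.5, 281.8, 186.4]
tcp_rot: [[0.001, 0.997, 0.072], [0.0, 0.072, -0.997], [-1.0, 0.001, -0.0]]
wrist_force: [0.5, 0.4, -0.1]
gripper_width: 0.499
```

```bash
python3 -c "
from h import *
go(517.8,285,137,.075)
im2=vision.get_image('scene');cv2.imwrite('pics/s2.png',im2)
cv2.imwrite('pics/c2.png',cv2.resize(im2[170:290,320:450],None,fx=5,fy=5))"
```

```text
t 5.3 p [518.53 281.8  186.36] yaw 0.0725 w 0.499 F [ 0.49  0.35 -0.07] M [-0.01  -0.02   0.025]
tool shift mm [49.36 -0.56 -3.23] share [ 0.1974 -0.0023 -0.0129] roll shares -0.014 j [ 0.3   0.5   1.28 -0.    1.36  0.22]
```

View pics/c2.png

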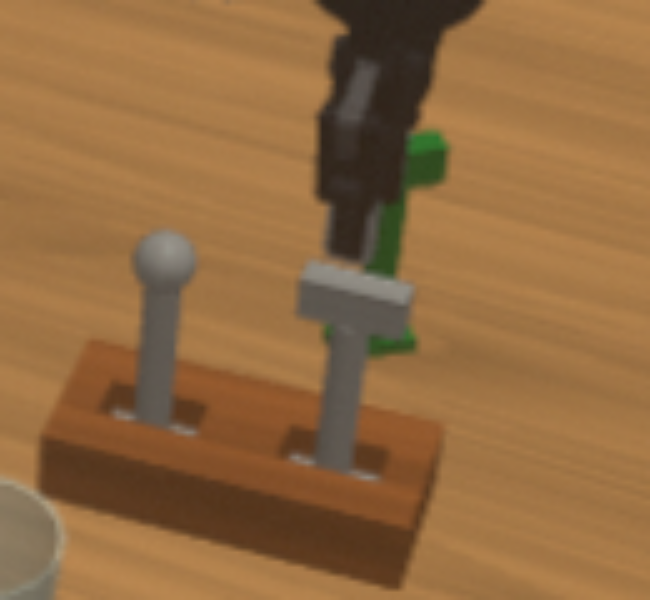

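Call:
arm_command(series=[[0, 0.04, -0.002, -0.013, -0.014], [0, 0.05, 0, 0, 0], [0, 0.05, 0, 0, 0], [0, 0.04, 0, 0, 0], [0, 0.0175, 0, 0, 0], [0, 0, 0, 0, 0], [0, 0, 0, 0, 0]])

```text
time_s: 6.22
tcp_pos: [517.5, 285.5, 136.4]
tcp_rot: [[0.001, 0.997, 0.076], [0.0, 0.076, -0.997], [-1.0, 0.001, -0.0]]
wrist_force: [0.2, -0.3, 0.3]
gripper_width: 0.499
```

```bash
python3 -c "
from h import *
go(517.8,285,137,.075)
im2=vision.get_image('scene');cv2.imwrite('pics/s3.png',im2)
cv2.imwrite('pics/c3.png',cv2.resize(im2[170:290,320:450],None,fx=5,fy=5))"
```

```text
t 6.22 p [517.47 285.52 136.36] yaw 0.0761 w 0.499 F [ 0.21 -0.3   0.33] M [0.069 0.014 0.019]
tool shift mm [-0.64  0.29  0.54] share [-0.0026  0.0011  0.0022] roll shares 0.007 j [0.3  0.55 1.35 0.   1.25 0.23]
```

View pics/c3.png

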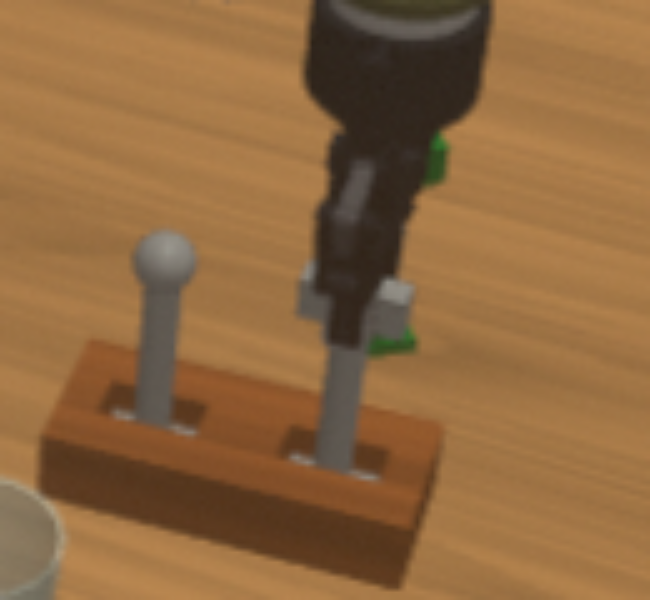

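Call:
arm_command(series=[[0, -0.008, 0.001, 0.002, 0], [-1, 0, 0, 0, 0], [-1, 0, 0, 0, 0], [-1, 0, 0, 0, 0], [-1, 0, 0, 0, 0], [-1, 0, 0, 0, 0], [-1, 0, 0, 0, 0], [-1, 0, 0, 0, 0]])

```text
time_s: 7.28
tcp_pos: [517.9, 285.1, 138.4]
tcp_rot: [[0.001, 0.997, 0.076], [0.0, 0.076, -0.997], [-1.0, 0.001, -0.0]]
wrist_force: [1.0, -0.4, 5.6]
gripper_width: 0.171
```

```bash
python3 -c "
from h import *
go(517.8,285,137,.075)
print(arm.observe()['gripper_width']*85)
im2=vision.get_image('scene');cv2.imwrite('pics/s4.png',im2)
cv2.imwrite('pics/c4.png',cv2.resize(im2[170:290,320:450],None,fx=5,fy=5))"
```

```text
t 7.28 p [517.87 285.07 138.37] yaw 0.0761 w 0.171 F [ 0.97 -0.4   5.57] M [ 0.055 -0.212 -0.052]
tool shift mm [ 1.37 -0.08  0.07] share [ 0.0055 -0.0003  0.0003] roll shares 0.006 j [0.3  0.54 1.34 0.   1.25 0.23]
14.526951057419431
```

View pics/c4.png

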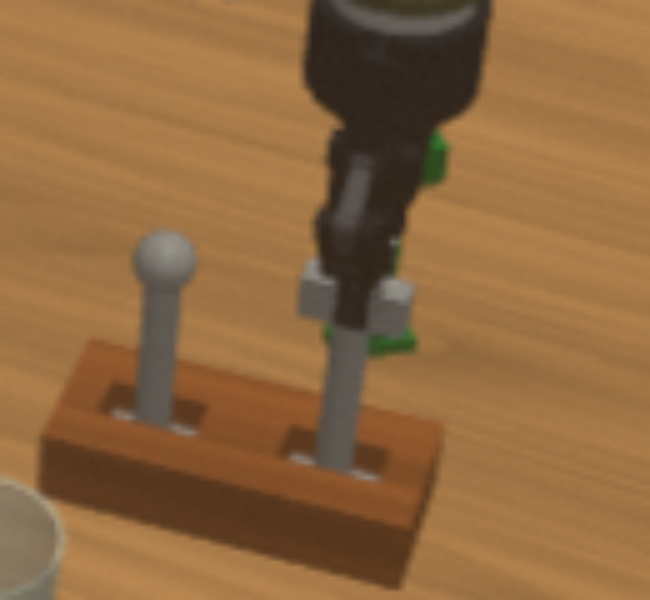

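Call:
arm_command(series=[[-1, -0.01, 0, 0, 0], [-1, -0.03, 0, 0, 0], [-1, -0.06, 0, 0, 0], [-1, -0.08, 0, 0, 0], [-1, -0.08, 0, 0, 0], [-1, -0.08, 0, 0, 0], [-1, -0.06, 0, 0, 0], [-1, 0, 0, 0, 0], [-1, 0, 0, 0, 0]])

```text
time_s: 8.45
tcp_pos: [517.2, 284.9, 237.2]
tcp_rot: [[-0.001, 0.997, 0.076], [-0.0, 0.076, -0.997], [-1.0, -0.001, 0.0]]
wrist_force: [0.5, -0.4, -2.8]
gripper_width: 0.179
```

```bash
python3 -c "
from h import *
go(528.2,-203,240,-.172)
im2=vision.get_image('scene');cv2.imwrite('pics/s5.png',im2)
cv2.imwrite('pics/c5.png',cv2.resize(im2[130:290,320:450],None,fx=3,fy=3))"
```

```text
t 8.45 p [517.24 284.86 237.23] yaw 0.0761 w 0.179 F [ 0.47 -0.36 -2.77] M [-0.025 -0.001  0.008]
tool shift mm [ -2.56 -26.17 487.29] share [-0.0103 -0.1047  1.9491] roll shares 1.422 j [ 0.3   0.46  1.19 -0.    1.49  0.23]
```

View pics/c5.png

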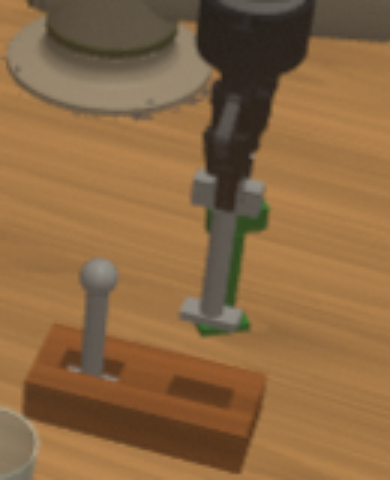

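Call:
arm_command(series=[[-1, -0.08, 0, 0, 0], [-1, -0.1, 0, 0, 0], [-1, -0.08, 0, 0, 0], [-1, 0, 0, 0.04, 0], [-1, 0, -0.0105, 0.1, 0.2], [-1, 0, -0.0105, 0.16, 0.2], [-1, 0, -0.0105, 0.18, 0.2], [-1, 0, -0.0105, 0.18, 0.2], [-1, 0, -0.0105, 0.18, 0.2], [-1, 0, -0.0105, 0.18, 0.2]])

```text
time_s: 9.75
tcp_pos: [496.9, 28.7, 301.4]
tcp_rot: [[-0.003, 0.991, -0.134], [0.0, -0.134, -0.991], [-1.0, -0.003, 0.0]]
wrist_force: [0.9, -0.1, -2.9]
gripper_width: 0.172
```

```bash
python3 -c "
from h import *
go(528.2,-203,300,-.172)"
```

```text
t 9.75 p [496.93  28.75 301.36] yaw -0.1348 w 0.172 F [ 0.89 -0.09 -2.88] M [-0.027 -0.089 -0.046]
tool shift mm [  1.22  62.13 225.44] share [0.0049 0.2485 0.9018] roll shares 0.213 j [-0.18  0.25  1.32 -0.    1.57 -0.05]
```

Call:
arm_command(series=[[-1, 0, 0.04, 0.17, 0.1], [-1, 0, 0.05, 0.17, 0.1], [-1, 0, 0.05, 0.17, 0], [-1, 0, 0.04, 0.15, 0], [-1, 0, 0.03, 0.1, 0], [-1, 0, 0.01, 0.02, 0], [-1, 0, 0, 0, 0], [-1, 0, 0, 0, 0], [-1, 0, 0, 0, 0]])

```text
time_s: 10.88
tcp_pos: [521.7, -169.8, 303.0]
tcp_rot: [[0.0, 0.986, -0.166], [0.0, -0.166, -0.986], [-1.0, 0.0, -0.0]]
wrist_force: [0.3, 0.4, -2.8]
gripper_width: 0.171
```

```bash
python3 -c "
from h import *
go(528.2,-203,240,-.172)"
```

```text
t 10.88 p [ 521.68 -169.83  303.03] yaw -0.1672 w 0.171 F [ 0.34  0.36 -2.81] M [-0.03  -0.026  0.031]
tool shift mm [63.03 11.94 31.62] share [0.2521 0.0477 0.1265] roll shares 0.028 j [-0.53  0.34  1.19  0.    1.61 -0.36]
```

Call:
arm_command(series=[[-1, 0, 0.024, 0.063, 0.028], [-1, 0.05, 0.024, 0.063, 0], [-1, 0.09, 0, 0, 0], [-1, 0.1, 0, 0, 0], [-1, 0.1, 0, 0, 0], [-1, 0.07, 0, 0, 0], [-1, 0.04, 0, 0, 0], [-1, 0, 0, 0, 0], [-1, 0, 0, 0, 0], [-1, 0, 0, 0, 0]])

```text
time_s: 12.12
tcp_pos: [528.4, -203.9, 191.1]
tcp_rot: [[0.001, 0.985, -0.172], [-0.001, -0.172, -0.985], [-1.0, 0.001, 0.0]]
wrist_force: [-0.4, -0.1, -2.5]
gripper_width: 0.168
```

```bash
python3 -c "
from h import *
go(528.2,-203,190,-.172)
im=vision.get_image('top');cv2.imwrite('pics/t6.png',im)
im2=vision.get_image('scene');cv2.imwrite('pics/s6.png',im2)
cv2.imwrite('pics/c6.png',np.hstack([cv2.resize(im[150:290,290:430],None,fx=3,fy=3),cv2.resize(im2[120:260,150:290],None,fx=3,fy=3)]))"
```

```text
t 12.12 p [ 528.41 -203.88  191.09] yaw -0.1731 w 0.168 F [-0.36 -0.08 -2.48] M [-0.012 -0.008  0.001]
tool shift mm [ 1.09 -0.36 -0.83] share [ 0.0044 -0.0014 -0.0033] roll shares -0.006 j [-0.58  0.45  1.34  0.    1.34 -0.4 ]
```

View pics/c6.png

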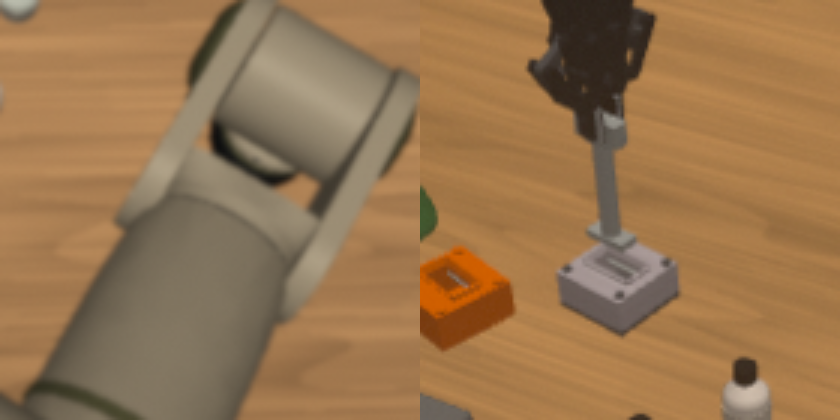

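Run:
```python
from h import *
im={n:cv2.imread(f"pics/{n}6.png"[:]) for n in ()}
i6=cv2.imread("pics/s6.png");i0=cv2.imread("pics/scene0.png")
roi=(172,238,188,245)
s=arm.observe();z0=s['tcp_pos'][2]-123.4;print('foot z',z0)
M=soft(i6,roi,.14,.56)
W=np.ones_like(M);W[:2]=0
# exclude the rim shading
r=np.arange(roi[0],roi[1])[:,None];c=np.arange(roi[2],roi[3])[None]
def sk(p): return [box(p[0],p[1],p[2],78,78,0,38),box(p[0],p[1],p[2],30,56,0,44)]
def post(p,z): return [box(p[0],p[1],p[2],20,44,z,z+8),shaft(p[0],p[1],z+8,z+100)]
def cost(p,cams):
    return (W*(cover('scene',sk(p[:3])+post(p[3:6],z0),roi)-M)**2).sum()
# foot occludes little of socket
for z in (z0,):
    r=fit(cost,[526.5,-203.8,-.18,527,-203.5,-.17],[3,3,.05,3,3,.05],None)
    print(r.x.round(3),r.fun)
x=r.x;k=8;r0,r1,c0,c1=roi
v=cv2.resize(i6[r0:r1,c0:c1],None,fx=k,fy=k,interpolation=cv2.INTER_CUBIC)
for P in sk(x[:3])+post(x[3:],z0):
    h=cv2.convexHull(((proj('scene',P)-[c0,r0]+.5)*k-.5).astype(np.float32)).astype(int);cv2.polylines(v,[h],True,(0,0,255),1)
cv2.imwrite("pics/fit6.png",v)
```

```text
foot z 67.50109584889785
[ 5.26068e+02 -2.03907e+02 -1.70000e-01  5.27430e+02 -2.04911e+02
 -1.43000e-01] 8.900137991067256
```

View pics/fit6.png

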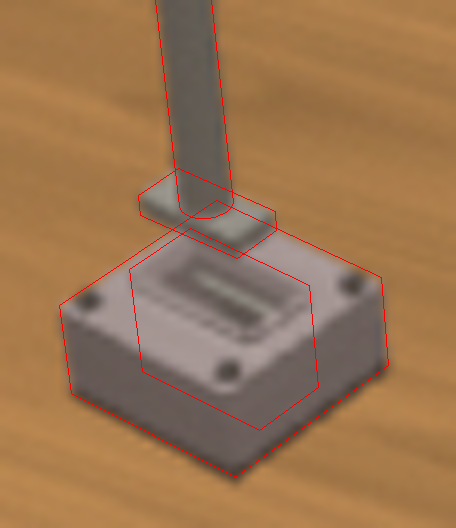

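Call:
arm_command(series=[[-1, 0, -0.0046, -0.003, 0], [-1, 0.03, 0, 0, 0], [-1, 0.03, 0, 0, 0], [-1, 0.028, 0, 0, 0], [-1, 0, 0, 0, 0], [-1, 0, 0, 0, 0], [-1, 0, 0, 0, 0]])

```text
time_s: 13.1
tcp_pos: [527.3, -202.8, 168.7]
tcp_rot: [[0.0, 0.985, -0.172], [-0.0, -0.172, -0.985], [-1.0, 0.001, 0.0]]
wrist_force: [0.4, -0.1, -2.0]
gripper_width: 0.17
```

```bash
python3 -c "
from h import *
go(527.4,-203,128.4,-.172)
im2=vision.get_image('scene');cv2.imwrite('pics/s7.png',im2)
cv2.imwrite('pics/c7.png',cv2.resize(im2[170:250,180:260],None,fx=7,fy=7,interpolation=cv2.INTER_CUBIC))"
```

```text
t 13.1 p [ 527.31 -202.84  168.72] yaw -0.1731 w 0.17 F [ 0.35 -0.12 -1.97] M [ 0.023 -0.018 -0.018]
tool shift mm [40.32  0.1   0.13] share [0.1613 0.0004 0.0005] roll shares -0.006 j [-0.58  0.47  1.38 -0.    1.29 -0.4 ]
```

View pics/c7.png

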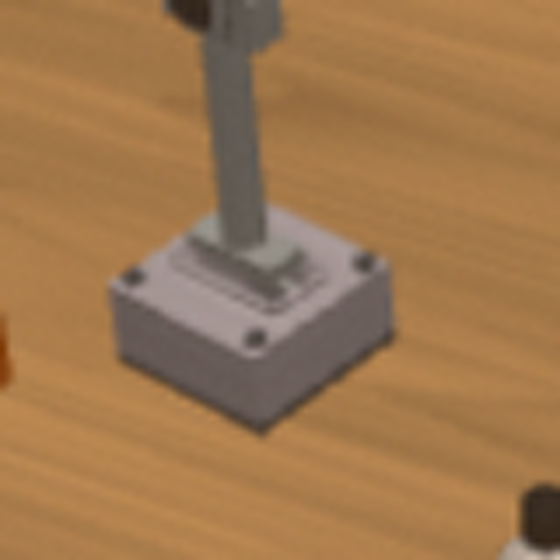

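Call:
arm_command(series=[[-1, 0.004, 0, 0, 0], [-1, 0.004, 0, 0, 0], [-1, 0.004, 0, 0, 0], [-1, 0.004, 0, 0, 0], [-1, 0, 0, 0, 0]])

```text
time_s: 13.78
tcp_pos: [527.2, -202.7, 164.3]
tcp_rot: [[-0.0, 0.985, -0.172], [0.0, -0.172, -0.985], [-1.0, -0.0, -0.0]]
wrist_force: [-0.2, -0.3, -2.1]
gripper_width: 0.17
```

```bash
python3 -c "
from h import *
go(527.4,-203,128.4,-.172)"
```

```text
t 13.78 p [ 527.17 -202.74  164.33] yaw -0.1731 w 0.17 F [-0.16 -0.28 -2.05] M [-0.004 -0.032  0.005]
tool shift mm [35.93  0.28  0.22] share [0.1437 0.0011 0.0009] roll shares -0.006 j [-0.58  0.48  1.39  0.    1.28 -0.4 ]
```

Call:
arm_command(series=[[-1, 0.004, 0, 0, 0], [-1, 0.004, 0, 0, 0], [-1, 0.004, 0, 0, 0], [-1, 0.004, 0, 0, 0], [-1, 0, 0, 0, 0]])

```text
time_s: 14.4
tcp_pos: [527.2, -202.8, 160.4]
tcp_rot: [[-0.0, 0.985, -0.172], [0.0, -0.172, -0.985], [-1.0, -0.0, -0.0]]
wrist_force: [0.3, 0.2, -2.7]
gripper_width: 0.172
```

```bash
python3 -c "
from h import *
go(527.4,-203,128.4,-.172)"
```

```text
t 14.4 p [ 527.21 -202.77  160.37] yaw -0.1731 w 0.172 F [ 0.33  0.2  -2.67] M [ 0.016 -0.075  0.026]
tool shift mm [31.97  0.23  0.19] share [0.1279 0.0009 0.0008] roll shares -0.006 j [-0.58  0.48  1.39  0.    1.27 -0.4 ]
```

Call:
arm_command(series=[[-1, 0.004, 0, 0, 0], [-1, 0.004, 0, 0, 0], [-1, 0.004, 0, 0, 0], [-1, 0.004, 0, 0, 0], [-1, 0.004, 0, 0, 0], [-1, 0, 0, 0, 0]])

```text
time_s: 15.15
tcp_pos: [527.2, -202.8, 155.4]
tcp_rot: [[-0.0, 0.985, -0.172], [0.0, -0.172, -0.985], [-1.0, -0.0, -0.0]]
wrist_force: [0.4, -0.7, -3.0]
gripper_width: 0.173
```

```bash
python3 -c "
from h import *
go(527.4,-203,128.4,-.172)"
```

```text
t 15.15 p [ 527.21 -202.76  155.35] yaw -0.1731 w 0.173 F [ 0.38 -0.65 -2.98] M [ 0.005 -0.096  0.008]
tool shift mm [26.95  0.24  0.21] share [0.1078 0.0009 0.0008] roll shares -0.006 j [-0.58  0.49  1.4   0.    1.26 -0.4 ]
```

Call:
arm_command(series=[[-1, 0.008, 0, 0, 0], [-1, 0.008, 0, 0, 0], [-1, 0.008, 0, 0, 0], [-1, 0.008, 0, 0, 0], [-1, 0.008, 0, 0, 0], [-1, 0.008, 0, 0, 0], [-1, 0.008, 0, 0, 0], [-1, 0.008, 0, 0, 0], [-1, 0.008, 0, 0, 0], [-1, 0, 0, 0, 0]])

```text
time_s: 16.4
tcp_pos: [527.1, -202.7, 137.3]
tcp_rot: [[-0.0, 0.985, -0.172], [0.0, -0.172, -0.985], [-1.0, -0.0, -0.0]]
wrist_force: [-0.0, -1.0, -2.4]
gripper_width: 0.171
```

```bash
python3 -c "
from h import *
go(527.4,-203,128.4,-.172)"
```

```text
t 16.4 p [ 527.14 -202.72  137.26] yaw -0.1731 w 0.171 F [-0.04 -0.99 -2.38] M [ 0.041  0.023 -0.046]
tool shift mm [8.86 0.31 0.23] share [0.0354 0.0012 0.0009] roll shares -0.006 j [-0.58  0.51  1.42  0.    1.21 -0.4 ]
```

Call:
arm_command(series=[[-1, 0.006, 0, 0, 0], [-1, 0.006, 0, 0, 0], [-1, 0.006, 0, 0, 0], [-1, 0.004, 0, 0, 0], [-1, 0.004, 0, 0, 0], [-1, 0.004, 0, 0, 0], [-1, 0.002, 0, 0, 0], [-1, 0, 0, 0, 0]])

```text
time_s: 17.4
tcp_pos: [527.2, -202.8, 129.4]
tcp_rot: [[-0.0, 0.985, -0.172], [0.0, -0.172, -0.985], [-1.0, -0.0, -0.0]]
wrist_force: [0.5, -0.4, -2.9]
gripper_width: 0.172
```

Call:
arm_command(series=[[-1, 0.002, 0, 0, 0], [-1, 0, 0, 0, 0]])

```text
time_s: 17.65
tcp_pos: [527.2, -202.8, 128.9]
tcp_rot: [[-0.0, 0.985, -0.172], [-0.0, -0.172, -0.985], [-1.0, -0.0, 0.0]]
wrist_force: [-0.1, 0.1, -3.1]
gripper_width: 0.172
```

Call:
arm_command(series=[[-1, 0.002, 0, 0, 0], [-1, 0, 0, 0, 0]])

```text
time_s: 17.9
tcp_pos: [527.2, -202.8, 128.4]
tcp_rot: [[-0.0, 0.985, -0.172], [0.0, -0.172, -0.985], [-1.0, -0.0, -0.0]]
wrist_force: [1.1, -0.1, -3.1]
gripper_width: 0.172
```

Call:
arm_command(series=[[-1, 0.001, 0, 0, 0], [-1, 0, 0, 0, 0]])

```text
time_s: 18.15
tcp_pos: [527.3, -202.8, 128.4]
tcp_rot: [[0.0, 0.985, -0.172], [-0.0, -0.172, -0.985], [-1.0, 0.0, 0.0]]
wrist_force: [0.4, -0.4, -0.2]
gripper_width: 0.172
```

Call:
arm_command(series=[[-1, 0.001, 0, 0, 0], [-1, 0, 0, 0, 0]])

```text
time_s: 18.4
tcp_pos: [527.3, -202.8, 128.4]
tcp_rot: [[0.001, 0.985, -0.172], [-0.0, -0.172, -0.985], [-1.0, 0.001, 0.0]]
wrist_force: [-0.8, 0.9, 2.5]
gripper_width: 0.174
```

Call:
arm_command(series=[[-1, -0.001, 0, 0, 0.4], [-1, 0, 0, 0, 0.6], [-1, 0, 0, 0, 0.6], [-1, 0, 0, 0, 0.6], [-1, 0, 0, 0, 0.6], [-1, 0, 0, 0, 0.6], [-1, 0, 0, 0, 0.6], [-1, 0, 0, 0, 0]])

```text
time_s: 19.4
tcp_pos: [527.5, -203.2, 128.4]
tcp_rot: [[0.001, 0.645, -0.765], [-0.001, -0.765, -0.645], [-1.0, 0.001, -0.0]]
wrist_force: [0.6, -1.6, 0.1]
gripper_width: 0.171
```

Call:
arm_command(series=[[-1, 0, 0, 0, 0.6], [-1, 0, 0, 0, 0.6], [-1, 0, 0, 0, 0.6], [-1, 0, 0, 0, 0.6], [-1, 0, 0, 0, 0.6], [-1, 0, 0, 0, 0.6], [-1, 0, 0, 0, 0.6], [-1, 0, 0, 0, 0.8], [-1, 0, 0, 0, 0], [-1, 0, 0, 0, 0]])

```text
time_s: 20.65
tcp_pos: [527.8, -203.3, 128.6]
tcp_rot: [[0.002, -0.169, -0.986], [-0.001, -0.986, 0.169], [-1.0, 0.001, -0.002]]
wrist_force: [3.7, -3.7, 0.1]
gripper_width: 0.176
```

```bash
python3 -c "
from h import *
go(527.4,-203,128.4,-.172-np.pi/2)
im2=vision.get_image('scene');cv2.imwrite('pics/s8.png',im2)
cv2.imwrite('pics/c8.png',cv2.resize(im2[150:250,170:270],None,fx=6,fy=6,interpolation=cv2.INTER_CUBIC))"
```

```text
t 20.65 p [ 527.78 -203.32  128.56] yaw -1.7403 w 0.176 F [ 3.69 -3.69  0.12] M [-1.054 -0.763  0.03 ]
tool shift mm [ 0.16 -0.25  0.43] share [ 0.0006 -0.001   0.0017] roll shares 0.014 j [-0.58  0.52  1.43 -0.    1.19  1.16]
```

View pics/c8.png

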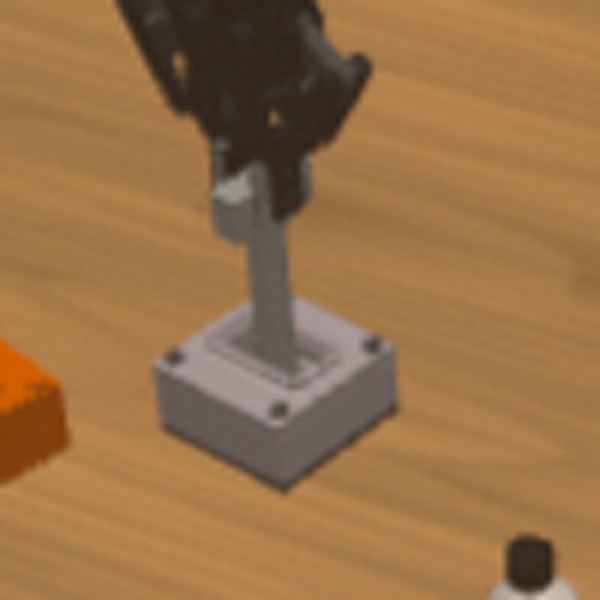

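Call:
arm_command(series=[[-1, 0, 0.002, -0.0044, 0], [-1, 0, 0, 0, 0], [-1, 0, 0, 0, 0]])

```text
time_s: 21.08
tcp_pos: [528.3, -203.5, 128.4]
tcp_rot: [[0.0, -0.172, -0.985], [-0.0, -0.985, 0.172], [-1.0, 0.0, -0.0]]
wrist_force: [2.7, -3.4, 2.9]
gripper_width: 0.176
```

```bash
python3 -c "
from h import *
go(527.4,-203,128.4,-.172-np.pi/2)"
```

```text
t 21.07 p [ 528.28 -203.54  128.41] yaw -1.7433 w 0.176 F [ 2.7  -3.44  2.89] M [-0.859 -0.46   0.015]
tool shift mm [ 0.01 -0.39  0.96] share [ 0.     -0.0015  0.0039] roll shares -0.003 j [-0.58  0.52  1.43 -0.    1.19  1.17]
```

Call:
arm_command(series=[[-1, -0.002, 0.0035, -0.0045, 0], [-1, 0, 0, 0, 0], [-1, 0, 0, 0, 0]])

```text
time_s: 21.45
tcp_pos: [528.8, -204.1, 128.4]
tcp_rot: [[-0.001, -0.172, -0.985], [0.001, -0.985, 0.172], [-1.0, -0.001, 0.001]]
wrist_force: [0.3, 0.0, 0.3]
gripper_width: 0.174
```

```bash
python3 -c "
from h import *
go(527.4,-203,128.4,-.172-np.pi/2)"
```

```text
t 21.45 p [ 528.77 -204.1   128.36] yaw -1.7439 w 0.174 F [0.27 0.01 0.33] M [-0.136 -0.057  0.054]
tool shift mm [-0.03 -0.85  1.53] share [-0.0001 -0.0034  0.0061] roll shares -0.006 j [-0.58  0.52  1.43  0.    1.2   1.17]
```

Call:
arm_command(series=[[-1, 0, 0, -0.002, 0], [-1, -0.004, 0, 0, 0], [-1, -0.004, 0, 0, 0], [-1, -0.004, 0, 0, 0], [-1, 0, 0, 0, 0]])

```text
time_s: 22.08
tcp_pos: [529.6, -204.6, 131.7]
tcp_rot: [[-0.0, -0.172, -0.985], [0.0, -0.985, 0.172], [-1.0, -0.0, 0.0]]
wrist_force: [-0.0, -0.7, -2.8]
gripper_width: 0.172
```

Call:
arm_command(series=[[-1, -0.003, 0, 0, 0], [-1, 0, 0, 0, 0]])

```text
time_s: 22.32
tcp_pos: [529.7, -204.6, 132.5]
tcp_rot: [[0.0, -0.172, -0.985], [-0.0, -0.985, 0.172], [-1.0, -0.0, -0.0]]
wrist_force: [0.4, 0.7, -3.2]
gripper_width: 0.176
```

Call:
arm_command(series=[[-1, -0.003, 0, 0, 0], [-1, 0, 0, 0, 0]])

```text
time_s: 22.58
tcp_pos: [529.7, -204.6, 133.3]
tcp_rot: [[0.0, -0.172, -0.985], [-0.0, -0.985, 0.172], [-1.0, 0.0, -0.0]]
wrist_force: [0.7, 0.8, -3.0]
gripper_width: 0.172
```

Call:
arm_command(series=[[-1, -0.004, 0, 0, 0], [-1, 0, 0, 0, 0]])

```text
time_s: 22.82
tcp_pos: [529.7, -204.6, 134.3]
tcp_rot: [[0.0, -0.172, -0.985], [-0.0, -0.985, 0.172], [-1.0, 0.0, -0.0]]
wrist_force: [0.5, -0.8, -1.8]
gripper_width: 0.174
```

Call:
arm_command(series=[[-1, -0.004, 0, 0, 0], [-1, 0, 0, 0, 0]])

```text
time_s: 23.08
tcp_pos: [529.7, -204.6, 135.3]
tcp_rot: [[0.0, -0.172, -0.985], [-0.0, -0.985, 0.172], [-1.0, 0.0, -0.0]]
wrist_force: [-0.7, 0.2, -2.4]
gripper_width: 0.17
```

Call:
arm_command(series=[[-1, -0.004, 0, 0, 0], [-1, 0, 0, 0, 0]])

```text
time_s: 23.32
tcp_pos: [529.7, -204.6, 136.3]
tcp_rot: [[0.0, -0.172, -0.985], [-0.0, -0.985, 0.172], [-1.0, 0.0, -0.0]]
wrist_force: [-0.1, 0.6, -3.0]
gripper_width: 0.174
```

Call:
arm_command(series=[[-1, -0.004, 0, 0, 0], [-1, 0, 0, 0, 0]])

```text
time_s: 23.58
tcp_pos: [529.7, -204.6, 137.3]
tcp_rot: [[0.0, -0.172, -0.985], [-0.0, -0.985, 0.172], [-1.0, 0.0, -0.0]]
wrist_force: [-0.3, 0.1, -3.3]
gripper_width: 0.173
```

Call:
arm_command(series=[[-1, -0.004, 0, 0, 0], [-1, 0, 0, 0, 0]])

```text
time_s: 23.82
tcp_pos: [529.7, -204.6, 138.3]
tcp_rot: [[0.0, -0.172, -0.985], [-0.0, -0.985, 0.172], [-1.0, 0.0, -0.0]]
wrist_force: [0.6, -0.6, -2.7]
gripper_width: 0.168
```

Call:
arm_command(series=[[-1, -0.004, 0, 0, 0], [-1, 0, 0, 0, 0]])

```text
time_s: 24.08
tcp_pos: [529.7, -204.6, 139.3]
tcp_rot: [[0.0, -0.172, -0.985], [-0.0, -0.985, 0.172], [-1.0, 0.0, -0.0]]
wrist_force: [0.5, -0.5, -2.9]
gripper_width: 0.169
```

Call:
arm_command(series=[[-1, -0.004, 0, 0, 0], [-1, 0, 0, 0, 0]])

```text
time_s: 24.32
tcp_pos: [529.5, -204.6, 140.0]
tcp_rot: [[-0.0, -0.172, -0.985], [0.0, -0.985, 0.172], [-1.0, -0.0, 0.0]]
wrist_force: [0.1, 0.3, -4.2]
gripper_width: 0.176
```

Call:
arm_command(series=[[-1, -0.002, 0, 0, 0], [-1, 0, 0, 0, 0]])

```text
time_s: 24.58
tcp_pos: [529.5, -204.5, 140.3]
tcp_rot: [[-0.001, -0.172, -0.985], [0.0, -0.985, 0.172], [-1.0, -0.0, 0.001]]
wrist_force: [0.3, -1.3, -8.0]
gripper_width: 0.172
```

Call:
arm_command(series=[[-1, -0.002, 0, 0, 0], [-1, 0, 0, 0, 0]])

```text
time_s: 24.82
tcp_pos: [529.4, -204.5, 140.7]
tcp_rot: [[-0.001, -0.172, -0.985], [0.0, -0.985, 0.172], [-1.0, -0.0, 0.001]]
wrist_force: [1.7, -1.4, -11.4]
gripper_width: 0.168
```

Call:
arm_command(series=[[-1, -0.0015, 0, 0, 0], [-1, 0, 0, 0, 0]])

```text
time_s: 25.08
tcp_pos: [529.4, -204.5, 141.1]
tcp_rot: [[-0.001, -0.172, -0.985], [0.001, -0.985, 0.172], [-1.0, -0.0, 0.001]]
wrist_force: [0.8, -0.4, -14.5]
gripper_width: 0.174
```

Call:
arm_command(series=[[-1, -0.0008, 0, 0, 0], [-1, 0, 0, 0, 0], [-1, 0, 0, 0, 0], [-1, 0, 0, 0, 0], [-1, 0, 0, 0, 0]])

```text
time_s: 25.7
tcp_pos: [529.5, -204.5, 141.5]
tcp_rot: [[-0.001, -0.172, -0.985], [0.0, -0.985, 0.172], [-1.0, -0.0, 0.001]]
wrist_force: [-0.2, -1.8, -17.5]
gripper_width: 0.175
```

Call:
arm_command(series=[[-1, 0, 0, 0, 0], [-1, 0, 0, 0, 0], [-1, 0, 0, 0, 0], [-1, 0, 0, 0, 0], [-1, 0, 0, 0, 0], [-1, 0, 0, 0, 0]])

```text
time_s: 26.45
tcp_pos: [529.6, -204.5, 141.7]
tcp_rot: [[-0.0, -0.172, -0.985], [0.0, -0.985, 0.172], [-1.0, -0.0, 0.0]]
wrist_force: [-0.5, -0.4, -20.2]
gripper_width: 0.169
```

Call:
arm_command(series=[[-1, 0.0027, 0, 0, 0], [-1, 0, 0, 0, 0], [-1, 0, 0, 0, 0]])

```text
time_s: 26.82
tcp_pos: [529.7, -204.6, 141.3]
tcp_rot: [[0.0, -0.172, -0.985], [-0.0, -0.985, 0.172], [-1.0, 0.0, -0.0]]
wrist_force: [-0.9, 0.7, -16.1]
gripper_width: 0.169
```

Call:
arm_command(series=[[-1, 0, 0, 0, 0], [-1, 0, 0, 0, 0]])

```text
time_s: 27.08
tcp_pos: [529.7, -204.6, 141.2]
tcp_rot: [[0.0, -0.172, -0.985], [-0.0, -0.985, 0.172], [-1.0, 0.0, -0.0]]
wrist_force: [-0.8, 0.5, -14.6]
gripper_width: 0.167
```

Call:
arm_command(series=[[-1, 0, 0, 0, 0], [-1, 0, 0, 0, 0], [-1, 0, 0, 0, 0]])

```text
time_s: 27.45
tcp_pos: [529.7, -204.6, 141.2]
tcp_rot: [[0.0, -0.172, -0.985], [-0.0, -0.985, 0.172], [-1.0, 0.0, -0.0]]
wrist_force: [-0.2, -0.1, -15.5]
gripper_width: 0.173
```

Call:
arm_command(series=[[-1, 0, 0, 0, 0], [-1, 0, 0, 0, 0], [-1, 0, 0, 0, 0]])

```text
time_s: 27.82
tcp_pos: [529.7, -204.6, 141.1]
tcp_rot: [[0.0, -0.172, -0.985], [-0.0, -0.985, 0.172], [-1.0, 0.0, -0.0]]
wrist_force: [-1.6, 0.3, -15.4]
gripper_width: 0.172
```

Call:
arm_command(series=[[-1, 0, 0, 0, 0], [-1, 0, 0, 0, 0], [-1, 0, 0, 0, 0]])

```text
time_s: 28.2
tcp_pos: [529.7, -204.6, 141.1]
tcp_rot: [[0.0, -0.172, -0.985], [-0.0, -0.985, 0.172], [-1.0, 0.0, -0.0]]
wrist_force: [-0.8, -0.1, -14.2]
gripper_width: 0.172
```

Call:
arm_command(series=[[-1, 0, 0, 0, 0], [-1, 0, 0, 0, 0], [-1, 0, 0, 0, 0]])

```text
time_s: 28.58
tcp_pos: [529.7, -204.6, 141.1]
tcp_rot: [[0.0, -0.172, -0.985], [-0.0, -0.985, 0.172], [-1.0, 0.0, -0.0]]
wrist_force: [-1.0, 0.2, -14.0]
gripper_width: 0.169
```

Call:
arm_command(series=[[-1, -0.0007, 0, 0, 0], [-1, 0, 0, 0, 0], [-1, 0, 0, 0, 0], [-1, 0, 0, 0, 0], [-1, 0, 0, 0, 0], [-1, 0, 0, 0, 0]])

```text
time_s: 29.32
tcp_pos: [529.6, -204.6, 141.2]
tcp_rot: [[-0.0, -0.172, -0.985], [0.0, -0.985, 0.172], [-1.0, -0.0, 0.0]]
wrist_force: [0.1, -1.0, -15.5]
gripper_width: 0.172
```

Call:
arm_command(series=[[-1, 0, 0, 0, 0], [-1, 0, 0, 0, 0], [-1, 0, 0, 0, 0], [-1, 0, 0, 0, 0], [-1, 0, 0, 0, 0], [-1, 0, 0, 0, 0]])

```text
time_s: 30.08
tcp_pos: [529.6, -204.6, 141.3]
tcp_rot: [[0.0, -0.172, -0.985], [-0.0, -0.985, 0.172], [-1.0, 0.0, -0.0]]
wrist_force: [-0.5, -0.8, -15.5]
gripper_width: 0.172
```

Call:
arm_command(series=[[-1, 0.006, 0, 0, 0], [-1, 0.008, 0, 0, 0], [-1, 0.008, 0, 0, 0], [-1, 0.008, 0, 0, 0], [-1, 0.008, 0, 0, 0], [-1, 0.006, 0, 0, 0], [-1, 0.003, 0, 0, 0], [-1, 0, 0, 0, 0], [-1, 0, 0, 0, 0]])

```text
time_s: 31.2
tcp_pos: [529.7, -204.6, 129.6]
tcp_rot: [[0.0, -0.172, -0.985], [-0.0, -0.985, 0.172], [-1.0, 0.0, -0.0]]
wrist_force: [0.8, -1.2, -2.6]
gripper_width: 0.169
```

Call:
arm_command(series=[[-1, 0.002, 0, 0, 0], [-1, 0, 0, 0, 0]])

```text
time_s: 31.45
tcp_pos: [529.6, -204.6, 129.0]
tcp_rot: [[-0.0, -0.172, -0.985], [0.0, -0.985, 0.172], [-1.0, -0.0, 0.0]]
wrist_force: [-0.3, -0.3, -2.4]
gripper_width: 0.174
```

Call:
arm_command(series=[[-1, 0.002, 0, 0, 0], [-1, 0, 0, 0, 0]])

```text
time_s: 31.7
tcp_pos: [529.6, -204.6, 128.5]
tcp_rot: [[0.0, -0.172, -0.985], [0.0, -0.985, 0.172], [-1.0, -0.0, -0.0]]
wrist_force: [-0.7, -0.4, -3.3]
gripper_width: 0.172
```

Call:
arm_command(series=[[-1, 0.001, 0, 0, 0], [-1, 0, 0, 0, 0]])

```text
time_s: 31.95
tcp_pos: [529.7, -204.6, 128.4]
tcp_rot: [[0.0, -0.172, -0.985], [-0.0, -0.985, 0.172], [-1.0, 0.0, -0.0]]
wrist_force: [0.4, -0.6, -1.6]
gripper_width: 0.174
```

```bash
python3 -c "
from h import *
go(528.2,-203,128.4,-.172-np.pi/2)"
```

```text
t 31.95 p [ 529.67 -204.61  128.38] yaw -1.7439 w 0.174 F [ 0.44 -0.61 -1.63] M [ 0.084 -0.004 -0.006]
tool shift mm [-0.02 -1.34  1.73] share [-0.0001 -0.0053  0.0069] roll shares -0.006 j [-0.58  0.52  1.43 -0.    1.2   1.17]
```

Call:
arm_command(series=[[-1, 0.001, 0, 0, 0], [-1, 0, 0, 0, 0], [-0.4, 0, 0, 0, 0], [-0.3, 0, 0, 0, 0], [-0.1, 0, 0, 0, 0], [0, 0, 0, 0, 0], [0, 0, 0, 0, 0], [0, 0, 0, 0, 0]])

```text
time_s: 32.95
tcp_pos: [529.6, -204.6, 128.0]
tcp_rot: [[-0.0, -0.172, -0.985], [-0.0, -0.985, 0.172], [-1.0, 0.0, 0.0]]
wrist_force: [-0.1, -0.0, -0.1]
gripper_width: 0.504
```

```bash
python3 -c "
from h import *
go(528.2,-203,128.4,-.172-np.pi/2)
im2=vision.get_image('scene');cv2.imwrite('pics/s9.png',im2)
cv2.imwrite('pics/c9.png',cv2.resize(im2[150:250,170:270],None,fx=6,fy=6,interpolation=cv2.INTER_CUBIC))"
```

```text
t 32.95 p [ 529.64 -204.61  128.03] yaw -1.7439 w 0.504 F [-0.14 -0.03 -0.08] M [-0.037 -0.029  0.063]
tool shift mm [-0.37 -1.34  1.69] share [-0.0015 -0.0054  0.0068] roll shares -0.006 j [-0.58  0.52  1.43 -0.    1.19  1.17]
```

View pics/c9.png

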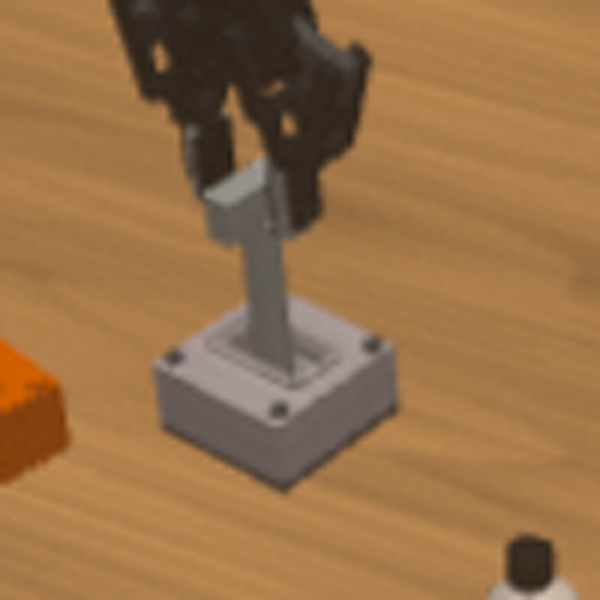

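The jaws are open and the post stands free. I'll retreat straight up.

Call:
arm_command(series=[[0, -0.02, 0, 0, 0], [0, -0.05, 0, 0, 0], [0, -0.08, 0, 0, 0], [0, -0.12, 0, 0, 0], [0, -0.15, 0, 0, 0], [0, -0.15, 0, 0, 0], [0, -0.1, 0, 0, 0], [0, 0, 0, 0, 0], [0, 0, 0, 0, 0]])

```text
time_s: 34.12
tcp_pos: [529.3, -204.4, 294.8]
tcp_rot: [[-0.001, -0.172, -0.985], [0.001, -0.985, 0.172], [-1.0, -0.001, 0.001]]
wrist_force: [0.7, 0.2, 0.3]
gripper_width: 0.503
```

Call:
arm_command(series=[[0, 0, 0, 0.1, 0], [0, 0, 0, 0.2, 0], [0, 0, 0, 0.2, 0], [0, 0, 0, 0.2, 0], [0, 0, 0, 0.1, 0], [0, 0, 0, 0, 0], [0, 0, 0, 0, 0]])

```text
time_s: 35.0
tcp_pos: [333.1, -170.3, 295.1]
tcp_rot: [[-0.0, -0.172, -0.985], [0.001, -0.985, 0.172], [-1.0, -0.001, 0.0]]
wrist_force: [0.1, -0.5, 0.1]
gripper_width: 0.501
```

Run:
```python
from h import *
go(528.2,-203,128.4)
im=vision.get_image('top');cv2.imwrite('pics/t10.png',im)
im2=vision.get_image('scene');cv2.imwrite('pics/s10.png',im2)
cv2.imwrite('pics/c10.png',np.hstack([cv2.resize(im[150:280,290:420],None,fx=3,fy=3),cv2.resize(im2[120:250,150:280],None,fx=3,fy=3)]))
cv2.imwrite('pics/c11.png',cv2.resize(im2,None,fx=1.4,fy=1.4))
```

```text
t 35.0 p [ 333.14 -170.34  295.13] yaw -1.744 w 0.501 F [ 0.12 -0.53  0.05] M [-0.02   0.031  0.003]
tool shift mm [ 166.64   -1.36 -197.85] share [ 0.6666 -0.0054 -0.7914] roll shares None j [-0.79  0.02  1.62  0.    1.5   0.95]
```

View pics/c10.png

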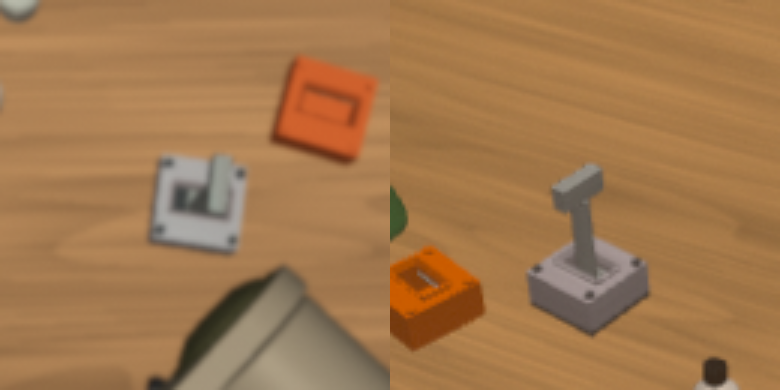

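View pics/c11.png

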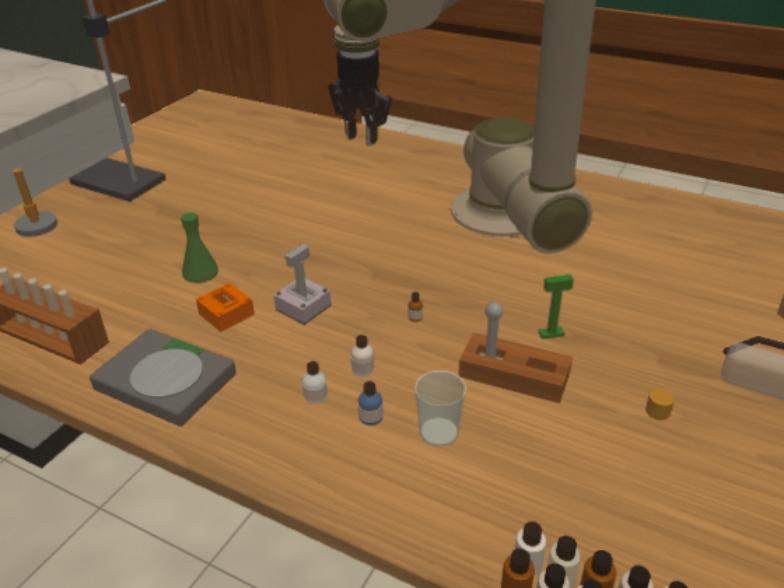

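The post stands upright in the aluminium socket at scene (205,213), with its bar across the slot. Everything else looks to be where it was, so I'm handing the job in.

```bash
python3 -c "
from workcell import sign_off
print(sign_off())"
```

```text
the job is handed in; nothing more can be done
None
```

The steel bar-headed post now stands upright in the aluminium socket, turned 90° so its bar lies across the slot. I handed the job in at about 35 s. No verdict is reported.

- **Insertion and lock:** The post went through the slot without resistance and touched the floor with about 2 to 3 N. Turning it caused side forces of about 4–5 N, because it was slightly off centre in the socket. I shifted the arm about 2 mm and they went away.
- **Pull test:** The post lifted freely for about 11.5 mm, then met the keeper strips, which held.
    - **First hold:** The force crept from 14.5 N up to about 20 N over roughly 1.4 s before I corrected it, so that part was not steady. Every reading stayed under 25 N.
    - **Steady hold:** I then held 14 to 16 N for about 3 s. These readings include the post's weight of about 2.8 N, so the strips themselves carried about 11.5 to 13 N.
- **Final state:** Setting it down, the post met the floor at the same height as before. After letting go and backing away, both pictures show it upright with the bar still across the slot. By eye, the ball-headed post, bottles, beaker, flask and brass weight have not moved; I did not measure them.
- **Disagreement in the measurements:** The two cameras differed by about 3 mm on where the socket is. I settled this by comparing the held post with the socket in one picture.

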